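Ratchet a pool-table rail block tight in the bench clamp

TASK

Lay the short rail block (the one with a single white dot) on the bed of the ratchet clamp, in line with the jaw, between the spring pad and the end stop, and let go of it. Then hold the clamp's upright handle and pump it in full strokes from stop to stop until the spring pad presses the block firmly against the end stop, clearly pressed in but well short of its full travel: stop at the first stroke that feels clearly loaded, as one more crushes the block. Do not wrench the handle, move the jaw only with it, finish with it swung back to its rest stop and let go, and leave everything else on the bench where it is.

Things in the scene. Friction and masses are not known exactly. Their poses are not given: they have to be found in the camera images.
- block: The workpiece: dark wood rail block, 90 (x) x 44 (y) x 45 (z) mm, about 0.25 kg, black top with one white dot. Origin at the centre of its underside; x along its length. Either end may face the jaw. It starts lying flat on the bench to the left or right of the clamp.
- longrail: A bystander: the same rail section but 150 mm long with three white dots; too long for the clamp. Origin at the centre of its underside, x along its length.
- clamp: Fixed ratchet bench clamp: grey base plate 405 x 104 x 16 mm, from local x = -175 to 230 mm, y = -52 to 52 mm. Origin at bench height. Local x is the direction in which the jaw advances along the clamp, local y points to the handle side, z is up.
- jaw: Sliding jaw with its toothed rack, carrying the spring pad. Its origin is the clamp's origin at zero travel and moves along clamp x, up to 80 mm. Tooth pitch 8 mm: each full stroke of the lever, forward and back, advances it one tooth, and a sprung pawl holds it. Under load it settles back about 4 mm onto its tooth as the lever returns. 3 to 7 strokes are needed in all.
- lever: Steel lever arm (22 mm wide, top at z = 55 mm) with an upright round black grip at its end. Origin on its vertical pivot axis at bench height, at clamp x = -65, y = -25 mm; its y points along the arm to the grip. A grip of 20 to 30 N holds it; over 100 N between fingers and lever (both fingers' squeeze added up, plus the push) counts as wrenching.
- pivot (a point): Point on the lever's vertical pivot axis, 85 mm above the bench, at clamp x = -65, y = -25 mm. Push at the handle near the end of the forward stroke: a small constant friction while unloaded (the first two strokes always are), then 0.55 N more per mm that the pad is pressed. A rise of 4.5 to 9 N there means firm after settling; under 3.5 N means one more stroke.
- glue: Bystander: white glue bottle, 44 mm diameter, 110 mm tall; origin under its centre.
- mug: Bystander: white mug, 80 mm diameter, 95 mm tall; origin under its centre.
- chalk_a: Bystander: blue cue-chalk cube, 23 mm; origin under its centre.
- chalk_b: Bystander: blue cue-chalk cube, 23 mm; origin under its centre.
- driver: Bystander: screwdriver lying on the bench.
- joiner: Bystander: brass cue joint, upright cylinder 32 mm diameter, 75 mm tall; origin under its centre.
- bed (a point): Point on top of the flat steel bed where the block must lie, 20 mm above the bench, at clamp x = 127, y = 0. The bed spans x = 37 to 187, y = -30 to 30 mm, without side walls. The block is laid here freely with its length along the clamp's x; pumping then slides it to the end stop.
- endstop_mid (a point): Nominal place of the end stop's face, at clamp x = 190 mm, y = 0, z = 42. The real face (steel plate 56 mm wide, z 22 to 62 mm, set by a screw) stands up to 6 mm before or beyond this point along x, different each time and not measured.
- pad_free (a point): Middle of the face of the jaw's spring pad (46 mm wide, z 24 to 60 mm) when the pad is not pressed in; it moves with the jaw. At the start it is at clamp x = 65 to 76 mm. The pad is on a spring, 2.5 N per mm, and yields 21 mm at most. About 4 to 12 mm, 10 to 30 N, once settled is a firm hold; 50 N crushes the block.
- knob (a point): Point on the axis of the lever's black upright grip, 85 mm above the bench and 130 mm from the pivot axis. The grip is a vertical round post, 22 mm diameter, z = 58 to 106 mm. It swings clockwise seen from above, towards clamp +x, 52 mm from the rest stop to the forward stop (0.40 rad). No return spring: it stays where it is left.
- rest (a point): Where knob is when the lever is at its rest stop, at clamp x = -91, y = 102 mm. The lever starts 0 to 0.30 rad forward of it. Under load a tooth is taken only if the forward stroke comes to within about 3 mm of the forward stop (past 0.375 of 0.40 rad) and the return to within 4 mm of rest, so go to the stops by feel.

How it is judged (in metres and radians):
On the way, in this order (a step that is already met when the one before it is completed fails the run):
1. the block lies on the bed in line with the jaw, let go, before the jaw is pumped up to it (z of block in the frame of clamp between 0.016 and 0.024 m and x of block in the frame of clamp between 0.1 and 0.152 m and y of block in the frame of clamp between -0.012 and 0.012 m and angle between the x axis of block and the x axis of clamp, either way round below 0.15 rad and contact force between the fingers and block below 0.1 N and contact force between block and jaw below 4 N), for 0.2 s.
2. the lever, held in the fingers, is pumped until the pad presses the block with 6 N or more (contact force between block and jaw above 6 N and contact force between the fingers and lever above 1 N), for 0.2 s.
At the end, for the whole second after the job is handed in: The short block lies flat on the bed against the end stop, within 12 mm of the jaw's line and 0.10 rad of its direction, held by the spring pad with 6 to 38 N (pad pressed in about 2.5 to 15 mm of its 21), at rest; the grip is within 8 mm of its rest stop and let go (contact force between block and jaw between 6 and 38 N and z of block in the frame of clamp between 0.016 and 0.024 m and y of block in the frame of clamp between -0.012 and 0.012 m and angle between the x axis of block and the x axis of clamp, either way round below 0.1 rad and x of block in the frame of clamp above 0.13 m and linear speed of block below 0.01 m/s and horizontal distance between knob and rest below 0.008 m); the robot touches nothing.
It fails at once if the pad squeezes the block with more than 50 N (contact force between block and jaw above 50 N).
It fails at once if the lever's grip is squeezed or wrenched with more than 100 N (both fingers together) (contact force between the fingers and lever above 100 N).
It fails at once if the jaw is pushed by the robot instead of by its lever (contact force between the arm and jaw above 3 N).
It fails at once if the fingers push the jaw (contact force between the fingers and jaw above 3 N).
It fails at once if another thing on the bench is moved more than 25 mm (distance of any of longrail, glue, mug, chalk_a, chalk_b, driver, joiner from where it was at the start of the episode above 0.025 m).
It also fails if it takes over 72 s, if anything falls off the work surface, if the arm or the gripper's body presses on something with over 40 N, if the wrist force passes 120 N, or if a joint passes its speed limit or range.

ROBOT

A 6-joint arm with a two-finger parallel gripper is mounted at the origin on the work surface. World frame = base frame: x ahead of the robot, y to its left, z up, the work surface at z = 0. Lengths are in m, angles in degrees, forces in N, time in s.
With the tool pointing down it reaches from about 0.35 to 0.85 m from the base axis. Payload 8.1 kg.
Tool frame: the origin (TCP) lies midway between the tips of the shut fingers; the grasp point (between the pads) lies 19 mm behind it (grip_depth is the distance from the TCP to the grasp point, in m); z points along the fingers, y is the line along which they close (so a half turn about z gives the same grasp; the last joint's range is limited). The gripper opens to 85 mm and grips with 20 to 120 N. Pads are 22 mm wide; open, the fingers measure 114 mm over their backs; the gripper's body (76 mm by 85 mm) begins 54 mm behind the grasp point. The pads swing forward as they close: fully open they stand 13 mm farther back than shut.
Start: joints at [59.966, 7.471, 85.268, -0, 87.261, -4.893], TCP at [0.255, 0.543, 0.231] pointing down, gripper open.
Joint ranges: [-169.43, 169.43], [-51.17, 129.36], [1.28, 143.12], [-76.62, 256.62], [0, 156.53], [-152.29, 152.29]. Speed limits (degrees/s): [136.94, 136.94, 159.86, 180, 180, 180].

INTERFACE

Orientations are given as [roll, pitch, yaw] about the fixed x, y, z axes, in that order (R = Rz(yaw) Ry(pitch) Rx(roll)).
In Python, from cell import * gives the robot as it stands. The module is installed in compiled form; this text tells all that it offers. Calls block until the motion is done:
- reach(position, orientation): joint-space move of the TCP to a pose.
- line_to(position, attitude=None, velocity=0.15): straight line of the TCP; attitude=None keeps the orientation; velocity is the mean speed in m/s.
- movej(angles): joint-space move.
- command_gripper(opening, strength=None): finger opening in m; strength is the grip in N (None keeps the last); returns when the fingers have stopped.
- hold(seconds).
- inverse_kinematics(position, orientation): joint angles nearest the present ones, or None.
- capture(name): name is "scene" or "top" or "wrist"; returns the picture (420x560x3 uint8, red, green, blue); there is no depth.
- camera_params(name): a dict with "intrinsics" (3x3 intrinsics, pixels), "R" (3x3) and "t" (3): a world point X has camera coordinates R X + t. Camera axes: x right, y down, z forward; pixel columns grow to the right and rows downward; lengths in m; the calibration is good to about 2 mm. A picture is of the moment at which its call begins: read the wrist's pose just before it. camera_params takes no time and is no camera call; for the wrist camera it gives the pose at the moment of the call.
A pose or a line that the arm cannot do raises IKError and nothing moves.
- sign_off(): hands the job in; it is judged then, once.
Readings, each from a call of its own:
- current_time(): time.
- current_joint_positions(): joint angles.
- current_qvel(): joint speeds.
- current_joint_efforts(): joint torques, N m.
- current_position(): TCP position.
- current_eef_rot(): TCP orientation.
- current_force(): force on the tool from outside, world axes, zero at the start.
- current_moment(): the same for the moment, N m.
- current_gripper_width(): finger opening in m.
- current_grip_force(): force on a finger pad.
Only numpy, scipy, OpenCV 4.12 (cv2) and the standard library are available. Lean on these libraries where they do the work, as an engineer would, in place of code of your own. Each camera call takes 0.05 s, during which the arm holds its last target. There are 200 camera calls.

## Working session

There is one attempt and no reset: what is moved stays moved. The work goes in short steps, each a Python script; the robot and the scene stay as the last script left them, time stands still between calls to the robot, and variables do not carry over. Pictures are saved under pics/ and viewed, at most 10 in all, crops included, and the job is handed in when it is done.

```bash
mkdir -p pics; python3 - <<'E'
from cell import *
import cv2
for n in ("top","scene"):
    im=capture(n); cv2.imwrite(f"pics/{n}0.png",cv2.resize(im[:,:,::-1],(800,600),interpolation=cv2.INTER_CUBIC))
    c=camera_params(n); print(n,c)
print(current_time(),current_position(),current_eef_rot(),current_force())
E
```

```text
top {'intrinsics': array([[484.12819042,   0.        , 288.91724701],
       [  0.        , 484.12819042, 206.59075571],
       [  0.        ,   0.        ,   1.        ]]), 'R': array([[ 0.02002996, -0.9997585 ,  0.00904075],
       [-0.98651859, -0.02123206, -0.16226605],
       [ 0.16241882, -0.00566869, -0.98670563]]), 't': array([0.0078158 , 0.52729067, 1.21192513])}
scene {'intrinsics': array([[403.52744365,   0.        , 279.02875053],
       [  0.        , 403.52744365, 200.52323314],
       [  0.        ,   0.        ,   1.        ]]), 'R': array([[-0.77597354,  0.63066396,  0.01131484],
       [ 0.50534593,  0.63231633, -0.58719805],
       [-0.37747921, -0.44993225, -0.80936421]]), 't': array([ 0.37319973, -0.22685624,  1.17451478])}
0.1 [0.25464544 0.54274074 0.23033021] [-1.79904951e+02 -7.38376507e-03  1.54857859e+02] [ 0.03599239 -0.73237019  0.78024933]
```

View pics/top0.png

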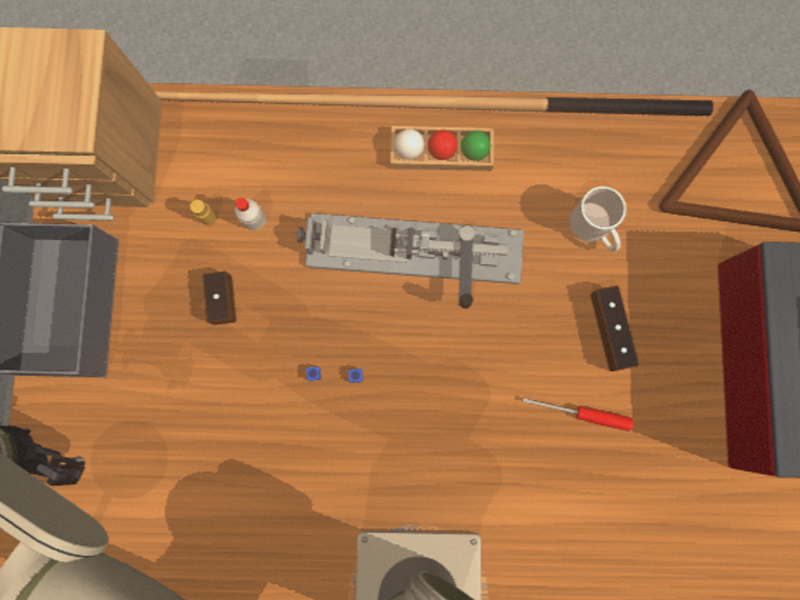

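View pics/scene0.png

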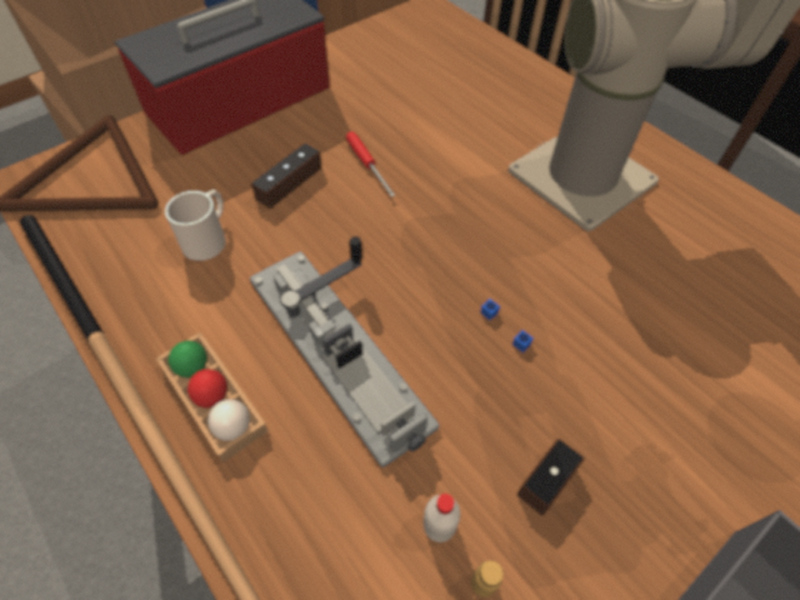

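The top view shows the clamp with its jaw advancing left (world +y) and the handle grip near (466,300). The block is at (218,297), and the long rail and mug are on the right. I'll enlarge a crop.

```bash
python3 - <<'E'
import cv2
im=cv2.resize(cv2.imread("pics/top0.png"),(560,420),interpolation=cv2.INTER_AREA)
from cell import *
im=capture("top")[:,:,::-1]
c=im[130:250,130:380]
cv2.imwrite("pics/crop1.png",cv2.resize(c,None,fx=3.2,fy=3.2,interpolation=cv2.INTER_CUBIC))
E
```

```text
(no output)
```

View pics/crop1.png

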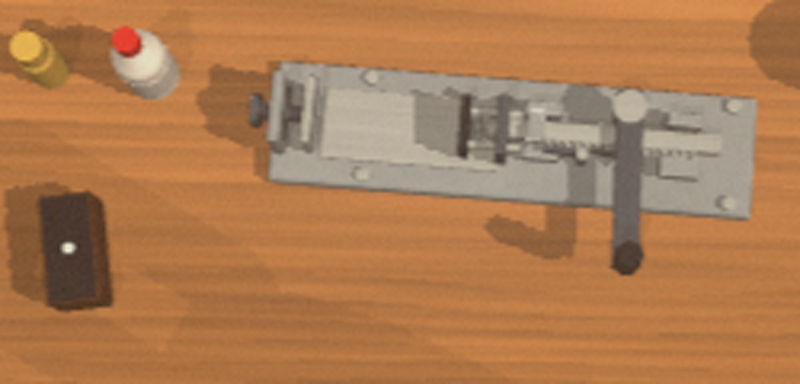

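The crop shows the plate's corners near (272,62), (756,100), (749,215) and (268,181). The block's top face is at (38,198), (92,193), (101,302), (48,308), with its dot at (68,247). The grip top is at (627,257).

```bash
cat > h.py <<'E'
from cell import *
import numpy as np
from scipy.optimize import least_squares
def px2w(uv,z,c):
    K,R,t=c["intrinsics"],c["R"],c["t"]
    uv=np.atleast_2d(uv); d=np.linalg.solve(K,np.c_[uv,np.ones(len(uv))].T)
    d=R.T@d; o=-R.T@t
    return (o[:,None]+d*((z-o[2])/d[2])).T
def fit(local,world):  # 2D pose x,y,yaw
    def f(p):
        c,s=np.cos(p[2]),np.sin(p[2])
        return (local@np.array([[c,s],[-s,c]])+p[:2]-world[:,:2]).ravel()
    best=min((least_squares(f,[*world[:,:2].mean(0),a]) for a in (0,1.57,3.1,-1.57)),key=lambda r:r.cost)
    return best.x,best.fun
def c2w(P,x,y,z):
    c,s=np.cos(P[2]),np.sin(P[2]); return np.array([P[0]+c*x-s*y,P[1]+s*x+c*y,z])
E
python3 - <<'E'
from h import *
np.set_printoptions(precision=4,suppress=True)
c=camera_params("top"); k=lambda l:np.array(l)/3.2+[130,130]-[0.5-0.5/3.2]*2
w=px2w(k([(272,62),(756,100),(749,213),(268,180)]),.016,c)
P,r=fit(np.array([(.230,-.052),(-.175,-.052),(-.175,.052),(.230,.052)]),w);print("clamp",P,r)
b=px2w(k([(38,198),(92,193),(101,302),(48,308)]),.045,c)
B,r=fit(np.array([(.045,-.022),(.045,.022),(-.045,.022),(-.045,-.022)])[:, :]*[1,-1],b);print("block",B,r, px2w(k([(68,247)]),.045,c))
kn=px2w(k([(627,256)]),.106,c)[0];print("knob",kn,"pivot",c2w(P,-.065,-.025,0),"rest",c2w(P,-.091,.102,0))
for s,z in (((272,62),.016),):pass
pv=c2w(P,-.065,-.025,0);d=kn-pv;print("r",np.hypot(*d[:2]),"ang rel clamp",np.arctan2(d[1],d[0])-P[2], "rest",np.arctan2(.127,-.026))
g=px2w(k([(126,42),(25,45)]),.1,c);print("glue,joiner approx",g)
print("limits bed",c2w(P,.127,0,.02))
E
```

```text
clamp [ 0.6215 -0.0083  1.5192] [ 0.0008 -0.0033  0.0038  0.0006 -0.0031 -0.0005 -0.0015  0.0033]
block [0.516  0.3734 0.146 ] [-0.0007 -0.0002  0.0006 -0.0003  0.0004 -0.0005 -0.0003  0.001 ] [[0.5184 0.3749 0.045 ]]
knob [ 0.511  -0.0712  0.106 ] pivot [ 0.6432 -0.0745  0.    ] rest [ 0.515  -0.0939  0.    ]
r 0.13224480628504237 ang rel clamp 1.5975668902085272 rest 1.7727304333944978
glue,joiner approx [[0.6742 0.3246 0.1   ]
 [0.6699 0.4038 0.1   ]]
limits bed [0.6281 0.1185 0.02  ]
```

```bash
python3 - <<'E'
from h import *
import cv2,json
np.set_printoptions(precision=4,suppress=True)
P=[.6215,-.0083,1.5192]
reach(c2w(P,.03,.03,.33).tolist(),[180,0,np.degrees(P[2])])
c=camera_params("wrist"); im=capture("wrist")
json.dump({k:np.array(v).tolist() for k,v in c.items()},open("w1.json","w"))
cv2.imwrite("pics/w1.png",cv2.resize(im[:,:,::-1],(800,600),interpolation=cv2.INTER_CUBIC))
K,R,t=np.array(c["intrinsics"]),c["R"],c["t"]
for l in [(.23,-.052,.016),(-.175,-.052,.016),(-.175,.052,.016),(.23,.052,.016),(.127,0,.02)]:
    q=K@(R@c2w(P,*l)+t); print(l,q[:2]/q[2]*800/560)
print(current_time())
E
```

```text
(0.23, -0.052, 0.016) [488.5009  20.8875]
(-0.175, -0.052, 0.016) [468.3087 422.1398]
(-0.175, 0.052, 0.016) [376.9533 421.9969]
(0.23, 0.052, 0.016) [372.6855  20.6901]
(0.127, 0, 0.02) [428.4835 141.6412]
2.4417
```

View pics/w1.png

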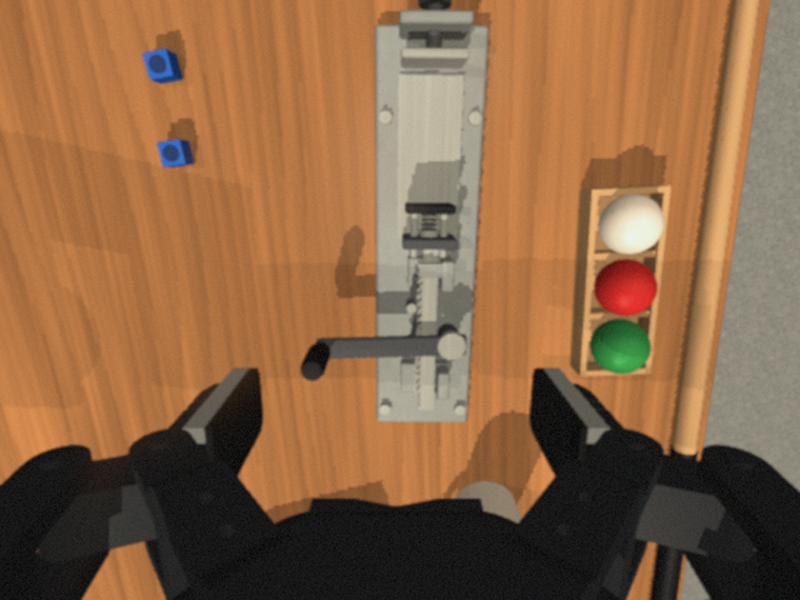

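The wrist view shows the clamp's plate corners at (377,27), (488,27), (467,421) and (377,421). The bed spans (399–463, 72–205) and is free. The grip top is at (313,367) and the pad at (430,208).

```bash
cat > pick.py <<'E'
from h import *
import json
np.set_printoptions(precision=4,suppress=True)
c={k:np.array(v) for k,v in json.load(open("w1.json")).items()}
w=px2w(np.array([(488,27),(467,421),(377,421),(376.5,27)])*.7,.016,c)
P,r=fit(np.array([(.230,-.052),(-.175,-.052),(-.175,.052),(.230,.052)]),w);print("clamp",P,r)
kn=px2w([(313*.7,367*.7)],.106,c)[0];pv=c2w(P,-.065,-.025,0);d=kn-pv;print("knob",kn,"r",np.hypot(*d[:2]),"fwd ang",1.7727-(np.arctan2(d[1],d[0])-P[2]))
bd=px2w(np.array([(399,72),(463,72)])*.7,.02,c); print("bed far corners",bd, c2w(P,.187,.03,0),c2w(P,.187,-.03,0))
pd=px2w(np.array([(430,204)])*.7,.06,c);print("pad", np.array([(pd[0][:2]-P[:2])@[np.cos(P[2]),np.sin(P[2])]]))
json.dump(list(P),open("P.json","w"))
B=[.5160,.3734,.146]; y0=188.4
reach([B[0],B[1],.12],[180,0,y0]); line_to([B[0],B[1],.010],velocity=.12)
command_gripper(.03,40); print("w",current_gripper_width(),current_grip_force())
line_to([B[0],B[1],.12],velocity=.15); print("w",current_gripper_width(),current_grip_force(),current_force(),current_time())
E
python3 pick.py
```

```text
clamp [ 0.6217 -0.0101  1.5138] [ 0.0018  0.0027  0.0007 -0.0036 -0.0009 -0.0027 -0.0017  0.0036]
knob [ 0.5145 -0.0695  0.106 ] r 0.12865044929173353 fwd ang 0.19879009926965052
bed far corners [[0.603  0.1802 0.02  ]
 [0.6614 0.1772 0.02  ]] [0.6024 0.1783 0.    ] [0.6623 0.1749 0.    ]
pad [0.0733]
w 0.04306915940123603 42.461459040641785
w 0.0434763876755878 41.83094143867493 [ 0.0963 -0.5139 -2.0171] 6.3917
```

```bash
python3 - <<'E'
from h import *
import json,cv2
np.set_printoptions(precision=4,suppress=True)
P=json.load(open("P.json")); yaw=np.degrees(P[2])
p=c2w(P,.129,0,.12); reach(p.tolist(),[180,0,yaw])
p[2]=.045; line_to(p.tolist(),velocity=.12)
p[2]=.0305; line_to(p.tolist(),velocity=.05); print(current_force(),current_position())
command_gripper(.065); print(current_force())
p[2]=.12; line_to(p.tolist(),velocity=.15)
reach(c2w(P,.03,.03,.30).tolist(),[180,0,yaw])
c=camera_params("wrist"); im=capture("wrist")
json.dump({k:np.array(v).tolist() for k,v in c.items()},open("w2.json","w"))
cv2.imwrite("pics/w2.png",cv2.resize(im[:,:,::-1],(800,600),interpolation=cv2.INTER_CUBIC))
K,R,t=c["intrinsics"],c["R"],c["t"]
for l in [(.174,-.022,.065),(.174,.022,.065),(.084,.022,.065),(.084,-.022,.065)]:
    q=K@(R@c2w(P,*l)+t); print(l,q[:2]/q[2]*800/560)
print(current_time())
E
```

```text
[ 0.575  -0.0212 -1.1818] [0.6295 0.1187 0.0307]
[ 0.0476 -0.0682  0.0202]
(0.174, -0.022, 0.065) [467.1725  68.3245]
(0.174, 0.022, 0.065) [409.0058  68.363 ]
(0.084, 0.022, 0.065) [408.1178 190.5181]
(0.084, -0.022, 0.065) [462.4481 190.5256]
10.8
```

View pics/w2.png

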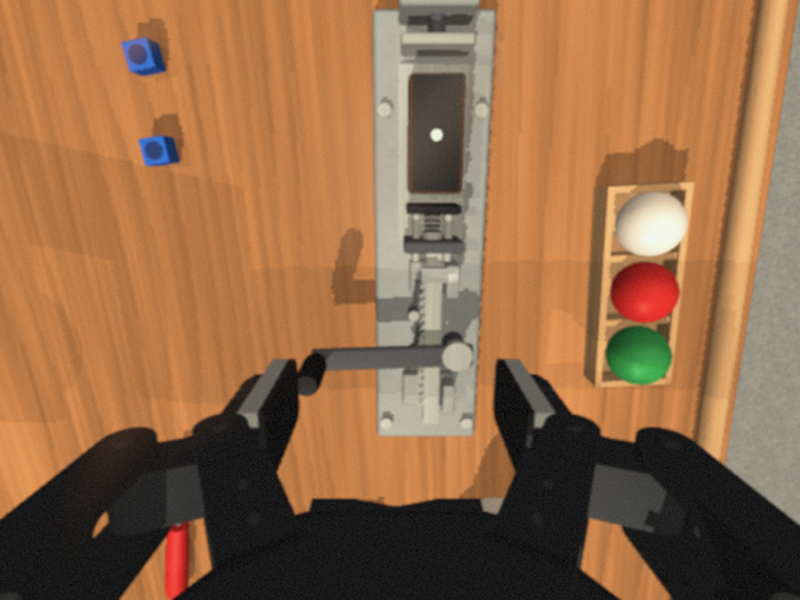

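The block is on the bed at (408–466, 72–192), in line with the pad, with gaps at both ends. Next I grip the lever.

```bash
cat > lev.py <<'E'
from h import *
import json
np.set_printoptions(precision=3,suppress=True)
P=json.load(open("P.json")); PV=c2w(P,-.065,-.025,0); RR=.130; Z=.069
def pose(f):
    a=P[2]+1.7727-f
    return [PV[0]+RR*np.cos(a),PV[1]+RR*np.sin(a),Z],[180,0,np.degrees(a)]
def ft(f):   # tangential resistance(against forward), radial, z
    a=P[2]+1.7727-f; F=np.array(current_force())
    return np.array([-(F@[np.sin(a),-np.cos(a),0]),F@[np.cos(a),np.sin(a),0],F[2]])
def fact():  # actual angle
    d=np.array(current_position())-PV; return P[2]+1.7727-np.arctan2(d[1],d[0])%(2*np.pi)
def go(f,v=.08): p,o=pose(f); line_to(p,o,velocity=v)
E
python3 - <<'E'
from lev import *
f=.19
p,o=pose(f); reach([p[0],p[1],.19],o); line_to(p,o,velocity=.15); print(current_time(),current_force())
command_gripper(.015,22); print(current_gripper_width(),current_grip_force(),ft(f),current_time())
for g in (.13,.07,.04):
    go(g); print(g,fact(),ft(g),current_grip_force(),current_time())
E
```

```text
13.3167 [-0.43   0.177  0.226]
0.02136127316727386 23.1795072555542 [-0.51   1.835  5.737] 13.775
0.13 0.12698072413468786 [0.57  1.657 7.25 ] 23.352293372154236 14.025
0.07 0.06749494683070933 [-0.267  1.799  6.949] 23.393710255622864 14.275
0.04 0.03842118071238687 [0.063 1.196 6.701] 23.38646024465561 14.525
```

```bash
cat >> lev.py <<'E'
def seek(f,step,lim,fmax,verbose=True):
    """step towards a stop until tangential force reaches lim"""
    while True:
        f+=step
        if (f-fmax)*np.sign(step)>0: print("no stop by",fmax); return f
        go(f); F=ft(f)
        if verbose: print("  %.3f act %.4f F %s t %.2f"%(f,fact(),F,current_time()))
        if F[0]*np.sign(step)>lim: return f
E
python3 - <<'E'
from lev import *
r=seek(.04,-.01,12,-.08); print("rest",r,current_grip_force())
E
```

```text
0.030 act 0.0294 F [0.254 1.281 6.528] t 14.78
  0.020 act 0.0193 F [0.078 1.317 7.027] t 15.03
  0.010 act 0.0095 F [0.454 1.2   7.317] t 15.28
  -0.000 act 0.0059 F [-4.905  0.949  7.823] t 15.53
  -0.010 act 0.0056 F [-10.289   0.971  11.582] t 15.78
  -0.020 act 0.0054 F [-16.714   0.902  12.417] t 16.02
rest -0.020000000000000004 24.49062556028366
```

```bash
python3 - <<'E'
from lev import *
go(.2,.1);print(ft(.2)); go(.36,.1);print(ft(.36))
r=seek(.36,.01,12,.45); print("fwd",r,current_grip_force())
go(.2,.1);print(ft(.2)); go(.03,.1);print(ft(.03))
go(-.01);print(fact(),ft(0),current_time())
E
```

```text
[-1.351 -1.665  6.302]
[-0.151 -0.823  6.519]
  0.370 act 0.3643 F [-0.251 -0.664  7.008] t 17.07
  0.380 act 0.3735 F [ 0.389 -0.73   5.926] t 17.32
  0.390 act 0.3833 F [-0.103 -1.068  6.381] t 17.57
  0.400 act 0.3934 F [ 0.573 -1.573  6.858] t 17.82
  0.410 act 0.4035 F [ 0.906 -0.129  7.273] t 18.07
  0.420 act 0.4066 F [5.711 0.564 7.992] t 18.32
  0.430 act 0.4069 F [10.902 -0.781  8.485] t 18.57
  0.440 act 0.4073 F [17.505 -0.919  8.454] t 18.82
fwd 0.44000000000000006 24.52392429113388
[ 1.573 -5.065  2.908]
[-0.045 -5.902  2.189]
0.005461700140879877 [-15.059  -6.302   7.553] 19.8917
```

```bash
cat > stroke.py <<'E'
from lev import *
def avg(f,n=6):
    L=[]
    for _ in range(n): hold(.02); L.append(ft(f))
    return np.mean(L,0)
def stroke():
    go(.2,.1); go(.34,.1); out=[]
    for f in (.36,.375,.39,.40):
        go(f,.06); out.append((fact(),avg(f)[0]))
    f=.415
    while True:
        go(f); F=ft(f)
        if fact()>.4035 and F[0]>9 or F[0]>28: break
        f+=.01
    print("fwd act,F:",np.array(out).round(4).tolist(),"end",fact(),F,"cmd",f)
    go(.2,.1); go(.03,.1)
    f=-.01; go(f)
    while fact()>.012 and f>-.04: f-=.01; go(f)
    print("  rest",fact(),ft(0),current_grip_force(),current_time())
    return max(o[1] for o in out[-2:])
E
python3 - <<'E'
from stroke import *
for i in range(2):
    L=stroke(); print("load",L)
    if L>2.5: break
E
```

```text
fwd act,F: [[0.3531, 0.5594], [0.3675, 0.8273], [0.3829, 0.8432], [0.3928, 1.1336]] end 0.40714015188830066 [15.564 -3.938  6.439] cmd 0.435
  rest 0.005600255400424192 [-14.752  -9.181   5.831] 24.99651700258255 23.875
load 1.1335688126701993
fwd act,F: [[0.3556, -0.3971], [0.3701, -0.5403], [0.3849, -0.3928], [0.3947, -0.2214]] end 0.40690494408759603 [ 9.36  -6.093  3.986] cmd 0.425
  rest 0.005599354579651994 [-14.159  -8.428   5.215] 25.20403951406479 27.5917
load -0.22141432983889944
```

```bash
python3 - <<'E'
from stroke import *
L=stroke(); print("load",L)
if L<1.5: L=stroke(); print("load",L)
E
```

```text
fwd act,F: [[0.3553, -0.1814], [0.3691, 0.2081], [0.3835, 0.6887], [0.393, 0.965]] end 0.4067139052513289 [ 9.258 -7.192  3.211] cmd 0.425
  rest 0.0056513072715795865 [-13.334 -10.334   4.336] 25.351020097732544 31.3083
load 0.9650058473796467
fwd act,F: [[0.3464, 5.329], [0.3603, 5.947], [0.3745, 6.6089], [0.3838, 7.1756]] end 0.4067487628327 [15.124 -5.697  4.847] cmd 0.435
  rest 0.005433755523504669 [-13.558 -10.037   5.837] 25.654195547103882 35.2917
load 7.17555339083344
```

The fifth stroke feels clearly loaded: a rise of about 7 N, inside the 4.5–9 N firm window. I'll relax the push, let go, and check.

```bash
python3 - <<'E'
from stroke import *
import cv2
go(.005); hold(.2); print(fact(),avg(0),current_grip_force())
command_gripper(.06); hold(.1); p=list(current_position())
line_to([p[0],p[1],.19],velocity=.12)
reach(c2w(P,.03,.03,.30).tolist(),[180,0,np.degrees(P[2])])
c=camera_params("wrist"); im=capture("wrist")
cv2.imwrite("pics/w3.png",cv2.resize(im[:,:,::-1],(800,600),interpolation=cv2.INTER_CUBIC))
K,R,t=c["intrinsics"],c["R"],c["t"]
for l in [(-.091,.102,.106),(.1,.022,.065),(.1,-.022,.065)]:
    q=K@(R@c2w(P,*l)+t); print(l,q[:2]/q[2]*800/560)
print(current_time(),current_force())
E
```

```text
0.005903983217505626 [ -3.028 -10.616   1.595] 24.93977576494217
(-0.091, 0.102, 0.106) [310.226 407.878]
(0.1, 0.022, 0.065) [407.108 169.096]
(0.1, -0.022, 0.065) [461.807 169.129]
39.35 [ 0.53  -0.268 -0.523]
```

View pics/w3.png

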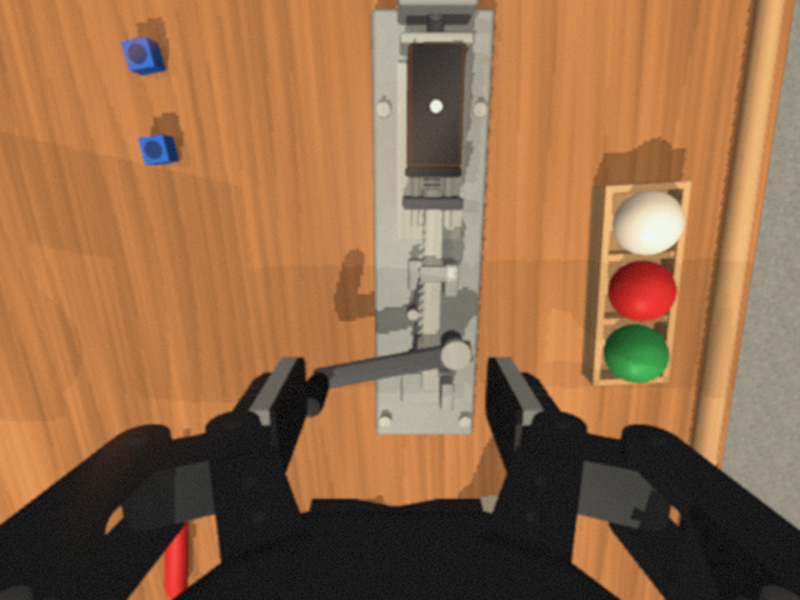

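The block sits against the end stop at (408–466, 42–168). The pad's spring is visibly shortened, with the plates now 30 px apart against 37 px before. The lever is back at rest and free.

```bash
python3 -c "
from cell import *
print(sign_off())"
```

```text
the job is handed in; nothing more can be done
None
```

I handed the job in: after five full strokes the spring pad holds the block firmly against the end stop, with a push rise of about 7 N on the last one, and the handle is back at its rest stop and let go; the sign-off gave no verdict.

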